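# Load the leaf embossing die with its notch to the locating pin

### The job

Take the notched leaf die out of the wooden rack and load it into the die shoe of the hand press: standing upright on the shoe's floor, pushed fully home against the back stop, with its notch squarely facing the cheek that carries the pointed pin. The fingers fit into the rack and the shoe only along their channels, so you will have to stand the die on the cutting mat (or any free spot) and take it again a quarter turn round. Leave the other two dies where they stand in the rack.

Things in the scene. Friction and masses are not known exactly. Their poses are not given: they have to be found in the camera images.
- leaf_die: The die to load: upright steel cylinder, 40 mm diameter, 40 mm tall, 0.2 to 0.45 kg, one vertical notch 9 mm wide, 4 mm deep down its side (the only notched die), dark leaf lines on its flat top. Origin: centre of its underside; z up; its x axis points to the notch. Starts in one of the rack's channels, notch towards the rack's +x end within 10 degrees.
- notch (a point): Top end of the die's notch: on the die's top rim, 20 mm from the axis along the die's x axis, 40 mm above its underside.
- slim_die: A plain steel cylinder, 30 mm diameter, 40 mm tall, standing in another channel of the rack; to be left alone. Origin at the centre of its underside.
- square_die: A plain square steel block, 34 x 34 mm, 40 mm tall, in another channel of the rack; to be left alone. Origin at the centre of its underside.
- rack: Wooden die rack, fixed: three parallel channels along its x axis, open above and at both ends, 76 mm long, 46 mm wide, centre lines at y = -60, 0, 60 mm; floor 12 mm above the table; walls 14 mm thick, tops 50 mm above the table (2 mm below the dies' tops). Origin on the table under its centre.
- die_shoe: Die shoe of the press, fixed: a channel along its x axis, 46 mm wide, between two 18 mm cheeks, open above and at the -x end. Origin on the table below the die's axis when home. Back stop face at x = 20 mm; cheeks and floor reach to x = -88 mm. Floor 20 mm above the table, tops of cheeks and stop 58 mm. No room for a finger behind or beside a die that is home.
- pin: Steel locating pin with a pointed tip, 8 mm diameter, 26 mm tall, upright on top of one cheek (left or right, it varies), beside the home place, 32 mm from the channel's centre line. Origin at the centre of its foot.
- stud: Low round steel stud, 16 mm diameter, 4 mm tall, on top of the other cheek; not the mark. Origin at the centre of its underside.
- mat: Green cutting mat, 150 (x) by 200 (y) mm, 3 mm thick, fixed flat on the table, clear of things around its centre: room to stand the die. Origin on the table under its centre.
There are look-alikes about, which are no part of the job. Leave any green or orange look-alike of the leaf_die alone.

How it is judged:
By the outcome, as a careful person would: the job done as asked, in the order asked, and still so for the second after the job is handed in, with the robot touching nothing.
It also fails if it takes over 67 s, if anything falls off the work surface, if the arm or the gripper's body presses on something with over 40 N, if the wrist force passes 120 N, or if a joint passes its speed limit or range.

### The arm

A 6-joint arm with a two-finger parallel gripper is mounted at the origin on the work surface. World frame = base frame: x ahead of the robot, y to its left, z up, the work surface at z = 0. Lengths are in mm, angles in rad, forces in N, time in s.
With the tool pointing down it reaches from about 350 to 875 mm from the base axis. Payload 4.2 kg.
Tool frame: the origin (TCP) lies at the very end of the fingers, on their centre line; the grasp point (between the pads) lies 19 mm behind it; z points along the fingers, y is the line along which they close (so a half turn about z gives the same grasp; the last joint's range is limited). The gripper opens to 85 mm and grips with 20 to 120 N. Pads are 22 mm wide; open, the fingers measure 114 mm over their backs; the gripper's body (76 mm by 85 mm) begins 54 mm behind the grasp point. The pads swing forward as they close: fully open they stand 13 mm farther back than shut.
Start: joints at [0.259, 0.385, 0.008, 0, -1.194, -0.259], TCP at [624.979, 0.025, 231.312] pointing down, gripper open.
Joint ranges: [-3.14, 3.14], [-1.21, 2.06], [-1.07, 1.41], [-3.16, 2.05], [-2.99, -0.16], [-3.1, 3.1]. Speed limits (rad/s): [2.79, 2.79, 3.14, 3.14, 3.14, 3.14].

### API

Orientations are given as a unit quaternion [x, y, z, w].
In Python, from bench import read_state, get_image, get_calibration, job_done gives the robot as it stands.
- The arm moves only by the shell command python3 -m creep 'ROWS'. ROWS is a JSON object of lists of equal length, an entry for each row: "translation": the shift along the world's x, y, z in cm, a list of three; "delta_rot": the turn, a rotation vector about the world's x, y, z in degrees, a list of three; "hand": the finger opening in cm, from 0 to 8.54. A call has 1 to 8 rows; each row is the pose to reach, as a shift and turn from the pose commanded when the call began; what a row does not reach only later rows make up. A row lasts 1/8 s, in which the tool goes at most 62.5 mm and 10.7 degrees, less where a joint would pass 70% of its speed; a pose out of reach is approached as far as the arm can. A call with a gripper value outside its range is refused whole. The fingers move at their own pace and stop on an object; the grip force is fixed at half the most. Time passes only in rows, so rows that repeat a pose let the fingers close. It gives the time, the measured TCP pose, the force, the opening and the grip force at its end, in the units of the state.
- read_state(): the state, without advancing time (a new reading comes with each control period).
- get_image(name): name is "scene" or "side" or "wrist"; returns (picture, depth): 384x512x3 uint8, red, green, blue; 384x512 float32, mm along the optical axis (not along the pixel's ray), 0 where there is no reading.
- get_calibration(name): a dict with "intrinsics" (3x3 intrinsics, pixels), "xyz" and "attitude" of the camera in the world. Camera axes: x right, y down, z forward; pixel columns grow to the right and rows downward; lengths in mm; the calibration is good to about 2 mm. A picture is of the moment at which its call begins: read the wrist's pose just before it. get_calibration takes no time and is no camera call; for the wrist camera it gives the pose at the moment of the call.
- job_done(): hands the job in; it is judged then, once.
The state is a dict: "clock": time; "joints": joint angles; "joint_vel": joint speeds; "joint_efforts": joint torques, N m; "position": TCP position; "ee_rot": TCP orientation; "contact_force": force on the tool from outside, world axes, zero at the start; "wrist_torque": the same for the moment, N m; "gripper_width": finger opening in mm; "grasp_force": force on a finger pad.
Only numpy, scipy, OpenCV 4.12 (cv2) and the standard library are available. Lean on these libraries where they do the work, as an engineer would, in place of code of your own. Each camera call takes 0.05 s, during which the arm holds its last target. There are 200 camera calls.

## Working session

There is one attempt and no reset: what is moved stays moved. The work goes in short steps, Python scripts to look and compute and a shell command to move; the robot and the scene stay as the last step left them, time stands still between calls to the robot, and variables do not carry over. Pictures are saved under pics/ and viewed, at most 10 in all, crops included, and the job is handed in when it is done.

```bash
mkdir -p pics; ls; python3 - <<'E'
from bench import *
import cv2,numpy as np
ims=[]
for n in ("scene","side"):
    im,d=get_image(n); np.savez(f"pics/{n}0.npz",im=im,d=d)
    cv2.imwrite(f"pics/{n}0.png",cv2.resize(im[:,:,::-1],(800,600),interpolation=cv2.INTER_CUBIC))
    c=get_calibration(n); print(n,c, (d>0).mean())
print(read_state())
E
```

```text
pics
scene {'intrinsics': array([[358.65751541,   0.        , 259.6320789 ],
       [  0.        , 358.65751541, 191.38986736],
       [  0.        ,   0.        ,   1.        ]]), 'xyz': array([1007.51447569, -178.65086316,  665.66672128]), 'attitude': array([ 0.78620773,  0.52479524, -0.18754358, -0.2670108 ])} 0.9958597819010416
side {'intrinsics': array([[358.96477607,   0.        , 251.26564753],
       [  0.        , 358.96477607, 199.13036086],
       [  0.        ,   0.        ,   1.        ]]), 'xyz': array([470.81215253, 579.85585326, 464.72657932]), 'attitude': array([-0.0871169 ,  0.87132547, -0.48019361,  0.0511534 ])} 0.9962005615234375
{'clock': 0.1, 'joints': array([ 2.58585597e-01,  3.85479268e-01,  6.72072180e-03, -4.05895988e-04,
       -1.19403196e+00, -2.58615514e-01]), 'joint_vel': array([ 0.00028349, -0.00280373,  0.00382774,  0.001258  , -0.00016877,
       -0.00099199]), 'joint_efforts': array([-2.41840362e-04, -3.93318665e+01,  1.88929778e+01,  4.19793829e+00,
       -2.58899068e-03, -3.31562532e-06]), 'position': array([ 6.24454403e+02, -6.46449360e-03,  2.30319202e+02]), 'ee_rot': array([-7.07042906e-01,  7.07169922e-01,  6.64367768e-04, -7.67064299e-04]), 'contact_force': array([-1.33788267,  0.03384663,  0.54317483]), 'wrist_torque': array([0.00056547, 0.05263764, 0.01378645]), 'grasp_force': 0.0, 'gripper_width': 85.36591906695232}
```

View pics/scene0.png

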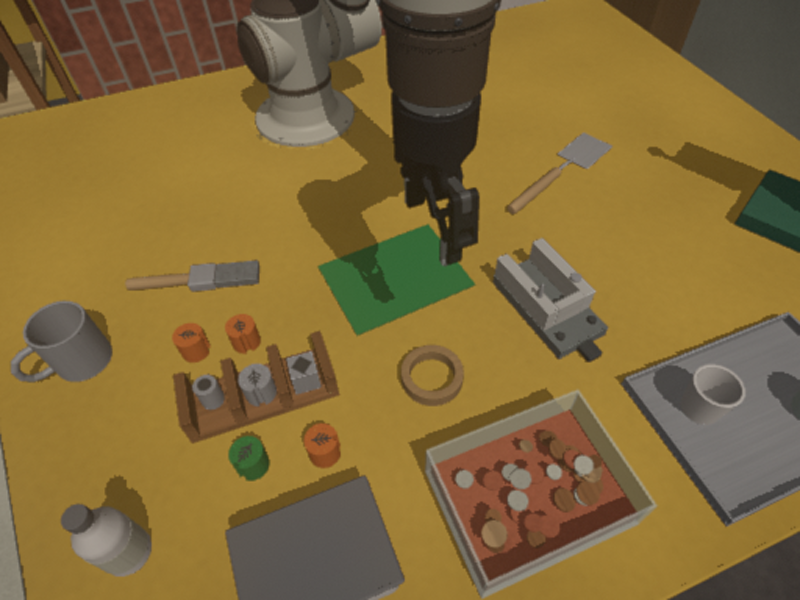

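View pics/side0.png

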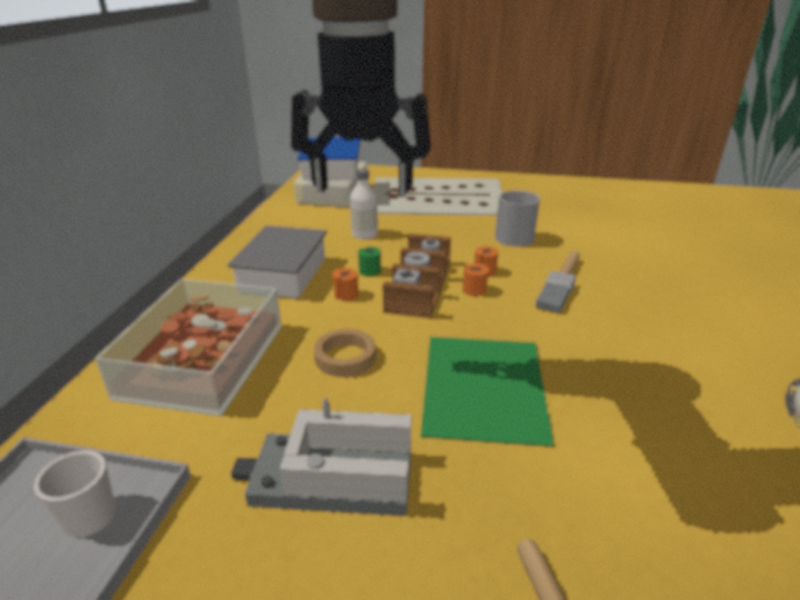

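The scene picture shows the rack around (258,385), with the leaf die in its middle channel at (256,383). The shoe is around (545,285), opening towards the robot. In the side picture the pin (326,408) is on the far (-y) cheek and the stud (316,460) on the near one.

```bash
cat > h.py <<'E'
import numpy as np,cv2
from scipy.spatial.transform import Rotation as R
from bench import *
def shot(n,save=None):
    c=get_calibration(n); im,d=get_image(n)
    if save: cv2.imwrite(f"pics/{save}.png",im[:,:,::-1])
    return im,d,c
def rays(c,uv):
    uv=np.atleast_2d(np.asarray(uv,float)); K=c["intrinsics"]
    p=np.c_[(uv-K[:2,2])/[K[0,0],K[1,1]],np.ones(len(uv))]
    return R.from_quat(c["attitude"]).apply(p)
def onplane(c,uv,z):
    r=rays(c,uv); return c["xyz"]+r*((z-c["xyz"][2])/r[:,2])[:,None]
def cloud(c,d):
    v,u=np.mgrid[:d.shape[0],:d.shape[1]]
    P=c["xyz"]+rays(c,np.c_[u.ravel(),v.ravel()])*d.ravel()[:,None]
    return P.reshape(d.shape+(3,))
E
python3 - <<'E'
from h import *
f=1/1.5625
for n,pts in (("scene",dict(rack=(258,385),leaf=(256,372),shoe=(545,285),mat=(396,278),pinfoot=(541,298),stud=(575,279))),("side",dict(leaf=(417,259),pinfoot=(326,417),stud=(316,460),mat=(487,390)))):
    z=np.load(f"pics/{n}0.npz"); c=get_calibration(n); P=cloud(c,z["d"])
    for k,p in pts.items(): 
        q=np.array(p)*f; print(n,k,onplane(c,q,dict(rack=50,leaf=52,shoe=58,mat=3,pinfoot=58,stud=62)[k]).round(0),P[int(q[1]),int(q[0])].round(0))
    im=z["im"].astype(int); hsv=cv2.cvtColor(z["im"],cv2.COLOR_RGB2HSV)
    # rack tops
    X=P[...,0];Y=P[...,1];Z=P[...,2]
    m=(Z>44)&(Z<54)&(hsv[...,1]>100)&(hsv[...,0]<15)&(Y<-100)
    near=m&(np.hypot(X-onplane(c,np.array((256,372) if n=="scene" else (417,259))*f,52)[0,0],Y-onplane(c,np.array((256,372)if n=="scene" else (417,259))*f,52)[0,1])<125)
    pts=P[near][:,:2].astype(np.float32); print(n,"rack",len(pts),cv2.minAreaRect(pts))
    m=(Z>54)&(Z<60)&(hsv[...,1]<80)&(Y>50)&(Y<300)&(X>450)&(X<800)
    n_,lab,st,ce=cv2.connectedComponentsWithStats(m.astype(np.uint8)); 
    i=1+st[1:,4].argmax(); pts=P[lab==i][:,:2].astype(np.float32); print("shoe",len(pts),cv2.minAreaRect(pts),ce[i])
    m=(hsv[...,0]>45)&(hsv[...,0]<85)&(hsv[...,1]>120)&(Z<12)&(np.abs(Y)<200)
    pts=P[m][:,:2].astype(np.float32); print("mat",len(pts),cv2.minAreaRect(pts))
E
```

```text
scene rack [[ 612. -226.   50.]] [ 611. -226.   50.]
scene leaf [[ 594. -224.   52.]] [ 593. -226.   52.]
scene shoe [[616. 183.  58.]] [591. 203.  21.]
scene mat [[479.  11.   3.]] [476.  11.   3.]
scene pinfoot [[634. 165.  58.]] [633. 165.  60.]
scene stud [[626. 224.  62.]] [624. 226.  61.]
scene rack 450 ((596.739501953125, -228.8795166015625), (188.60971069335938, 74.62418365478516), 88.0582504272461)
shoe 781 ((598.45361328125, 192.30148315429688), (120.4038314819336, 83.30574798583984), 6.785925388336182) [350.00768246 178.82458387]
mat 2717 ((471.7129821777344, 11.620887756347656), (150.9552764892578, 198.27659606933594), 5.278911590576172)
side leaf [[ 598. -223.   52.]] [ 601. -227.   52.]
side pinfoot [[629. 166.  58.]] [629. 169.  63.]
side stud [[619. 228.  62.]] [620. 227.  62.]
side mat [[466.  23.   3.]] [468.  21.   3.]
side rack 280 ((592.90234375, -221.90057373046875), (186.3354034423828, 71.32817077636719), 88.01117706298828)
shoe 1623 ((596.8931884765625, 193.6298828125), (119.8419189453125, 84.22016143798828), 6.714184761047363) [220.39617991 284.94146642]
mat 4644 ((471.3394775390625, 11.982185363769531), (147.58538818359375, 198.6084442138672), 5.699974536895752)
```

```bash
python3 - <<'E'
from h import *
im,d,c=shot("wrist","w0"); s=read_state(); print(c["xyz"]-s["position"],R.from_quat(c["attitude"]).as_matrix().round(2),c["intrinsics"][0,0])
E
python3 -m creep '{"translation":[[-1,-4,0],[-2,-8,0],[-3,-12,0],[-4,-16,0],[-4,-20,0],[-4,-22.5,0],[-4,-22.5,0],[-4,-22.5,0]],"delta_rot":[[0,0,0],[0,0,-1],[0,0,-2],[0,0,-2],[0,0,-2],[0,0,-2],[0,0,-2],[0,0,-2]],"hand":[8.5,8.5,8.5,8.5,8.5,8.5,8.5,8.5]}'
python3 - <<'E'
from h import *
im,d,c=shot("wrist"); np.savez("pics/w1.npz",im=im,d=d); cv2.imwrite("pics/w1.png",cv2.resize(im[:,:,::-1],(800,600)))
E
```

```text
[ -1.98176911 -78.27743015 141.71118192] [[-1.    0.   -0.  ]
 [ 0.    0.95  0.3 ]
 [ 0.    0.3  -0.95]] 325.288931597015
clock: 1.15
position: [584.8, -224.5, 230.9]
ee_rot: [-0.695, 0.719, 0.0, -0.0]
contact_force: [0.4, 0.8, -0.7]
gripper_width: 85.4
grasp_force: 0.0
```

View pics/w1.png

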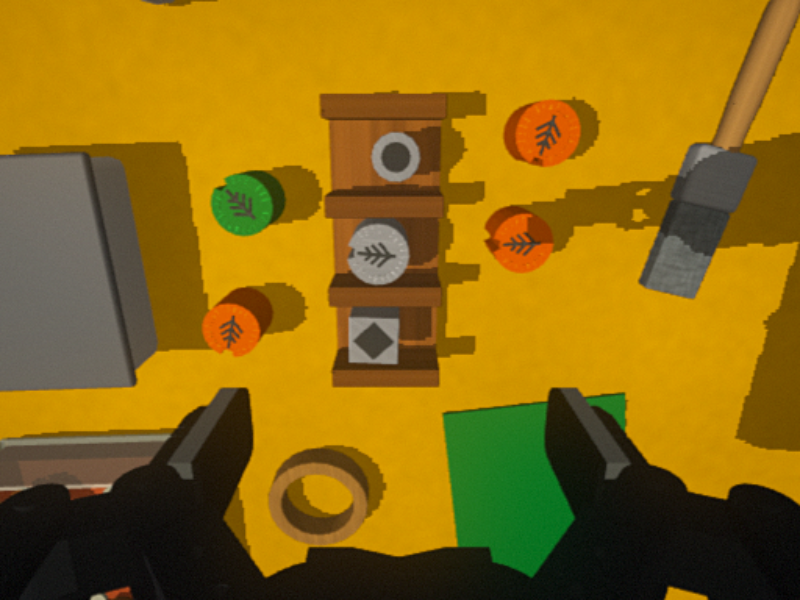

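The wrist view shows the leaf die at (378,252) with its notch at its left edge (350,255), so the notch faces world +x. The green look-alike is at (243,203) and the orange ones at (232,325) and (518,238), so I will limit the opening.

```bash
cat >> h.py <<'E'
def die(im,d,c,ztop,xy,rad=35):
    """centre and notch yaw of the steel die's top near xy, by rays onto its top plane"""
    v,u=np.mgrid[:384,:512]; Q=onplane(c,np.c_[u.ravel(),v.ravel()],ztop).reshape(384,512,3)[...,:2]
    Z=cloud(c,d)[...,2]; hsv=cv2.cvtColor(im,cv2.COLOR_RGB2HSV)
    m=((np.abs(Z-ztop)<7)&(np.hypot(*(Q-xy).transpose(2,0,1))<rad)&(hsv[...,1]<70)).astype(np.uint8)
    n,l,st,ce=cv2.connectedComponentsWithStats(m); i=1+st[1:,4].argmax()
    ct=max(cv2.findContours((l==i).astype(np.uint8),0,1)[0],key=cv2.contourArea)[:,0]
    p=onplane(c,ct,ztop)[:,:2]
    o=np.median(p,0); k=np.ones(len(p),bool)
    for _ in range(8):   # circle fit, dropping the notch
        A=np.c_[2*p[k],np.ones(k.sum())]; s=np.linalg.lstsq(A,(p[k]**2).sum(1),rcond=None)[0]; o=s[:2]
        r=np.sqrt(s[2]+o@o); e=np.hypot(*(p-o).T)-r; k=np.abs(e)<1.2
    inn=e<-1.5; a=np.arctan2(*(p-o).T[::-1])
    w=np.sum(-e[inn]*np.exp(1j*a[inn])) if inn.any() else 0
    return o,r,np.degrees(np.angle(w)),np.c_[np.degrees(a[inn]),e[inn]].round(1)
E
python3 - <<'E'
from h import *
z=np.load("pics/w1.npz"); im,d=z["im"],z["d"]; c=get_calibration("wrist"); f=.64
print(die(im,d,c,52,[596,-224]))
for k,p in dict(green=(243,203),orL=(232,325),orR=(518,238),orR2=(546,133)).items(): print(k,onplane(c,np.array(p)*f,40).round(0))
hsv=cv2.cvtColor(im,cv2.COLOR_RGB2HSV);P=cloud(c,d);Z=P[...,2]
for w in [((322,100),(445,100)),((327,203),(443,203)),((330,293),(441,293)),((333,380),(438,380))]:
    q=onplane(c,np.array(w)*f,50)[:,:2]; print(q.round(1),np.degrees(np.arctan2(*(q[0]-q[1])[::-1])))
m=(np.abs(Z-50)<5)&(hsv[...,1]>100)&(hsv[...,0]<14)&(np.hypot(P[...,0]-596,P[...,1]+225)<120)
m=cv2.morphologyEx(m.astype(np.uint8),cv2.MORPH_OPEN,np.ones((3,3)))>0
v,u=np.nonzero(m); print(cv2.minAreaRect(onplane(c,np.c_[u,v],50)[:,:2].astype(np.float32)))
E
```

```text
(array([ 595.98964534, -230.0483379 ]), np.float64(19.69630845467796), np.float64(-8.292503030032336), array([[-19.3,  -1.6],
       [-20.3,  -2.6],
       [-17.9,  -3.8],
       [-15.1,  -5. ],
       [-11.2,  -5.2],
       [ -6.8,  -4.3],
       [ -2.9,  -4.3],
       [  0.9,  -4.3],
       [  4.3,  -3.2],
       [  3.9,  -2.1]]))
green [[ 682. -264.   40.]]
orL [[ 700. -180.   40.]]
orR [[ 503. -235.   40.]]
orR2 [[ 488. -300.   40.]]
[[ 624.4 -323.8]
 [ 551.4 -321.3]] -1.9458248111903478
[[ 626.  -263.2]
 [ 553.  -260.7]] -1.9603418747288968
[[ 628.6 -203.9]
 [ 554.8 -201.3]] -1.974548992372637
[[ 631.2 -139.9]
 [ 557.4 -137.3]] -1.9898805124847792
((0.0, 0.0), (0.0, 0.0), 0.0)
```

```bash
python3 - <<'E'
from h import *
for n in ("scene","side"):
    z=np.load(f"pics/{n}0.npz"); print(n,die(z["im"],z["d"],get_calibration(n),52,[596,-226])[:3])
print(read_state()["position"])
E
```

```text
scene (array([ 601.38366631, -228.56164728]), np.float64(20.34146261575829), np.float64(-15.301196867241611))
side (array([ 599.87346638, -227.11135134]), np.float64(22.922773182807873), np.float64(-21.631751909181133))
[ 584.94455749 -224.2103874   231.1137675 ]
```

```bash
python3 -m creep '{"translation":[[1.3,-0.4,-3],[1.3,-0.4,-8],[1.3,-0.4,-13],[1.3,-0.4,-16],[1.3,-0.4,-18],[1.3,-0.4,-19.5],[1.3,-0.4,-20.5],[1.3,-0.4,-21.4]],"delta_rot":[[0,0,-1],[0,0,-2],[0,0,-2],[0,0,-2],[0,0,-2],[0,0,-2],[0,0,-2],[0,0,-2]],"hand":[6.5,6.5,6.5,6.5,6.5,6.5,6.5,6.5]}' && python3 -m creep '{"translation":[[0,0,0],[0,0,0],[0,0,0],[0,0,0]],"delta_rot":[[0,0,0],[0,0,0],[0,0,0],[0,0,0]],"hand":[5.5,4.5,3,3]}'
```

```text
clock: 2.2
position: [598.5, -228.8, 17.4]
ee_rot: [-0.682, 0.731, -0.0, 0.0]
contact_force: [-0.0, -0.1, 1.0]
gripper_width: 65.0
grasp_force: 0.0
clock: 2.7
position: [598.4, -229.1, 18.3]
ee_rot: [-0.682, 0.731, -0.001, 0.0]
contact_force: [-1.5, 0.3, 4.6]
gripper_width: 38.5
grasp_force: 60.7
```

```bash
python3 -m creep '{"translation":[[0,0,1.5],[0,0,4],[0,0,8],[-2,4,8],[-4,9,8],[-6,14,8],[-8,19,8],[-10,23,8]],"delta_rot":[[0,0,0],[0,0,0],[0,0,0],[0,0,-8],[0,0,-17],[0,0,-26],[0,0,-34],[0,0,-41]],"hand":[3,3,3,3,3,3,3,3]}' && python3 -m creep '{"translation":[[-0.8,1,0],[-0.8,1,-3],[-0.8,1,-6],[-0.8,1,-7.5],[-0.8,1,-8.2],[-0.8,1,-8.5],[-0.8,1,-8.7],[-0.8,1,-8.7]],"delta_rot":[[0,0,0],[0,0,0],[0,0,0],[0,0,0],[0,0,0],[0,0,0],[0,0,0],[0,0,0]],"hand":[3,3,3,3,3,3,3,3]}'
```

```text
clock: 3.7
position: [497.0, 2.7, 97.6]
ee_rot: [-0.381, 0.925, 0.0, 0.0]
contact_force: [0.1, 1.7, -3.3]
gripper_width: 38.6
grasp_force: 61.1
clock: 4.7
position: [490.3, 11.1, 10.7]
ee_rot: [-0.383, 0.924, -0.0, 0.0]
contact_force: [0.2, -0.4, -3.1]
gripper_width: 38.6
grasp_force: 61.2
```

```bash
python3 -m creep '{"translation":[[0,0,-0.05],[0,0,-0.1],[0,0,-0.15],[0,0,-0.2]],"delta_rot":[[0,0,0],[0,0,0],[0,0,0],[0,0,0]],"hand":[3,3,3,3]}'
```

```text
clock: 5.2
position: [490.1, 11.1, 9.2]
ee_rot: [-0.383, 0.924, -0.0, 0.0]
contact_force: [-3.8, 1.5, 10.3]
gripper_width: 38.6
grasp_force: 61.9
```

```bash
python3 -m creep '{"translation":[[0,0,0],[0,0,0],[0,0,0],[0,0,0.5],[0,0,4],[0,0,9],[0,0,14],[0,0,19]],"delta_rot":[[0,0,0],[0,0,0],[0,0,0],[0,0,0],[0,0,0],[0,0,10],[0,0,20],[0,0,30]],"hand":[5,6.5,8,8,8,8,8,8]}' && python3 -m creep '{"translation":[[0,0,3],[0,0,3],[0,0,3],[0,0,3],[0,0,3],[0,0,3],[0,0,3]],"delta_rot":[[0,0,10],[0,0,20],[0,0,30],[0,0,40],[0,0,50],[0,0,60],[0,0,60]],"hand":[8,8,8,8,8,8,8]}'
python3 - <<'E'
from h import *
im,d,c=shot("wrist"); np.savez("pics/w2.npz",im=im,d=d); cv2.imwrite("pics/w2.png",im[:,:,::-1])
print(die(im,d,c,43,[490,11]), R.from_quat(read_state()["ee_rot"]).as_matrix()[:,1])
im,d,c=shot("scene");print(die(im,d,c,43,[490,11])[:3])
E
```

```text
clock: 6.2
position: [489.7, 10.9, 200.4]
ee_rot: [-0.611, 0.792, -0.0, 0.0]
contact_force: [0.9, 1.4, -0.2]
gripper_width: 79.8
grasp_force: 0.0
clock: 7.08
position: [489.8, 11.0, 228.5]
ee_rot: [0.923, -0.384, 0.0, -0.0]
contact_force: [-0.8, 0.6, 0.2]
gripper_width: 79.8
grasp_force: 0.0
(array([488.3785669 ,  10.02599643]), np.float64(19.709437631766924), np.float64(-48.4708011560772), array([[-61.5,  -2. ],
       [-59.1,  -3.2],
       [-56.4,  -4.5],
       [-52.6,  -4.6],
       [-48.7,  -4.7],
       [-44.8,  -4.7],
       [-41.2,  -3.7],
       [-37.6,  -3.6],
       [-34.7,  -2.4]])) [-7.09255923e-01 -7.04951073e-01 -1.41006160e-04]
(array([494.31134995,  11.10023884]), np.float64(20.339143688257145), np.float64(-22.492977180309605))
```

View pics/w2.png

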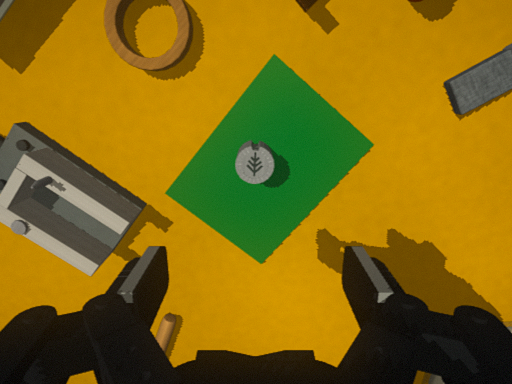

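The picture shows the die upright on the mat at (256,163), with its notch at the top (255,146). The measured notch yaw is -48.5° and the finger line is at 44.8°, so I turn -3.5° and take the die again.

```bash
python3 -m creep '{"translation":[[0,0,-3],[0,0,-8],[0,0,-13],[0,0,-16],[0,0,-18],[0,0,-20],[0,0,-21.3],[0,0,-21.8]],"delta_rot":[[0,0,-1],[0,0,-3.5],[0,0,-3.5],[0,0,-3.5],[0,0,-3.5],[0,0,-3.5],[0,0,-3.5],[0,0,-3.5]],"hand":[8,8,8,7,6.5,6.5,6.5,6.5]}' && python3 -m creep '{"translation":[[0,0,0],[0,0,0],[0,0,0],[0,0,0]],"delta_rot":[[0,0,0],[0,0,0],[0,0,0],[0,0,0]],"hand":[5.5,4.5,3,3]}'
python3 - <<'E'
from h import *
# shoe from the saved wrist-free views: outer edges and pin/stud
for n in ("scene","side"):
    z=np.load(f"pics/{n}0.npz"); c=get_calibration(n); P=cloud(c,z["d"]); hsv=cv2.cvtColor(z["im"],cv2.COLOR_RGB2HSV)
    m=(abs(P[...,2]-58)<3)&(hsv[...,1]<80)&(np.hypot(P[...,0]-597,P[...,1]-193)<85)
    q=P[m][:,:2]; r=cv2.minAreaRect(q.astype(np.float32)); a=np.radians(r[2]); ex=np.array([np.cos(a),np.sin(a)]); ey=np.array([-ex[1],ex[0]])
    x=(q-r[0])@ex; y=(q-r[0])@ey
    for i in np.arange(-50,60,20):
        k=abs(x-i)<10; yy=y[k]; print(n,i,yy.min().round(1),yy[yy<0].max().round(1),yy[yy>0].min().round(1),yy.max().round(1))
    k=abs(y)<15; print(r, x[k].min() if k.any() else None,x[k].max() if k.any() else None)
E
```

```text
clock: 8.18
position: [489.9, 10.9, 9.8]
ee_rot: [0.912, -0.411, -0.0, 0.0]
contact_force: [0.6, 0.1, 0.1]
gripper_width: 64.9
grasp_force: 0.0
clock: 8.68
position: [490.7, 11.3, 11.3]
ee_rot: [0.912, -0.411, 0.001, -0.001]
contact_force: [-0.5, 0.4, 5.5]
gripper_width: 38.5
grasp_force: 60.0
scene -50 -41.4 -22.6 22.6 40.3
scene -30 -41.7 -22.5 23.1 41.6
scene -10 -41.2 -22.6 21.8 41.7
scene 10 -41.4 -23.4 22.6 40.8
scene 30 -40.8 -22.1 22.7 40.3
scene 50 -41.2 -1.0 0.2 41.3
((598.5706787109375, 192.31541442871094), (120.6395492553711, 83.30574798583984), 6.78592586517334) 46.31138981247366 60.3197142430046
side -50 -40.9 -22.7 21.7 41.1
side -30 -41.9 -22.1 22.1 41.7
side -10 -42.1 -22.2 22.9 42.1
side 10 -41.5 -22.3 22.1 41.4
side 30 -41.1 -21.4 23.8 41.9
side 50 -40.3 -0.0 0.4 42.1
((596.8931884765625, 193.6298828125), (119.8419189453125, 84.22016143798828), 6.714184761047363) 47.40287875514958 59.78362577009117
```

```bash
python3 -m creep '{"translation":[[0,0,2],[0,0,6],[1,2,10],[3,6,14],[5,10,18],[7,14,22],[9,18,22],[9,18,22]],"delta_rot":[[0,0,0],[0,0,0],[0,0,-7],[0,0,-15],[0,0,-23],[0,0,-31],[0,0,-34.5],[0,0,-34.5]],"hand":[3,3,3,3,3,3,3,3]}'
python3 - <<'E'
from h import *
im,d,c=shot("wrist"); s=read_state(); np.savez("pics/w3.npz",im=im,d=d,K=c["intrinsics"],xyz=c["xyz"],q=c["attitude"]); cv2.imwrite("pics/w3.png",im[:,:,::-1])
M=R.from_quat(s["ee_rot"]).as_matrix(); print(s["position"],M[:,1],np.degrees(np.arctan(M[1,1]/M[0,1])))
P=cloud(c,d); hsv=cv2.cvtColor(im,cv2.COLOR_RGB2HSV)
m=(abs(P[...,2]-58)<3)&(hsv[...,1]<80)&(np.hypot(P[...,0]-597,P[...,1]-193)<85)
q=P[m][:,:2]; r=cv2.minAreaRect(q.astype(np.float32)); print(r,len(q))
E
```

```text
clock: 9.68
position: [580.0, 193.5, 228.5]
ee_rot: [0.75, -0.662, -0.001, 0.001]
contact_force: [-0.9, -0.4, -4.0]
gripper_width: 38.8
grasp_force: 61.2
[578.98777608 191.86430087 228.1248096 ] [-0.99238079 -0.12313819  0.00416544] 7.073313203240953
((594.1956787109375, 191.36256408691406), (120.10496520996094, 80.3386459350586), 7.062572956085205) 4615
```

View pics/w3.png

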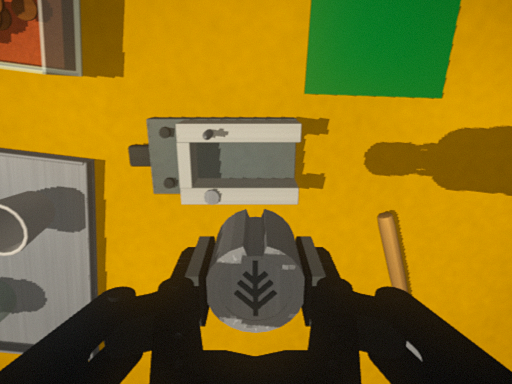

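The picture shows the held die at (255,275) with its notch towards the top of the image (-y). The pin (215,133) is on that same cheek and the stud (212,196) on the other. Shoe yaw 7.06° matches tool yaw 7.07°, so I lower the die.

```bash
python3 -m creep '{"translation":[[0.2,0,-4],[0.4,0,-9],[0.4,0,-12.5],[0.4,0,-14],[0.4,0,-15.5],[0.4,0,-17],[0.4,0,-18.5],[0.4,0,-19.7]],"delta_rot":[[0,0,0],[0,0,0],[0,0,0],[0,0,0],[0,0,0],[0,0,0],[0,0,0],[0,0,0]],"hand":[3,3,3,3,3,3,3,3]}'
```

```text
clock: 10.72
position: [584.0, 191.1, 32.7]
ee_rot: [0.749, -0.663, 0.0, -0.0]
contact_force: [-0.7, -0.8, -3.4]
gripper_width: 38.3
grasp_force: 61.3
```

No side contact. I lower it onto the shoe's floor.

```bash
python3 -m creep '{"translation":[[0,0,-0.15],[0,0,-0.3],[0,0,-0.4],[0,0,-0.5],[0,0,-0.5]],"delta_rot":[[0,0,0],[0,0,0],[0,0,0],[0,0,0],[0,0,0]],"hand":[3,3,3,3,3]}'
```

```text
clock: 11.35
position: [584.0, 191.1, 28.5]
ee_rot: [0.749, -0.663, 0.0, -0.0]
contact_force: [0.1, 1.3, -3.1]
gripper_width: 38.5
grasp_force: 61.3
```

```bash
python3 -m creep '{"translation":[[0,0,-0.05],[0,0,-0.1],[0,0,-0.15],[0,0,-0.2],[0,0,-0.2]],"delta_rot":[[0,0,0],[0,0,0],[0,0,0],[0,0,0],[0,0,0]],"hand":[3,3,3,3,3]}'
```

```text
clock: 11.98
position: [584.1, 191.1, 28.3]
ee_rot: [0.749, -0.662, 0.0, -0.0]
contact_force: [-5.6, -0.0, 8.5]
gripper_width: 38.8
grasp_force: 62.4
```

```bash
python3 -m creep '{"translation":[[0,0,0],[0,0,0],[0,0,0],[0,0,0.5],[0,0,4],[0,0,9],[0,0,14],[0,0,20]],"delta_rot":[[0,0,0],[0,0,0],[0,0,0],[0,0,0],[0,0,0],[0,0,0],[0,0,0],[0,0,0]],"hand":[4.7,5.5,6,6,6,6,6,6]}'
python3 - <<'E'
from h import *
im,d,c=shot("wrist"); s=read_state(); cv2.imwrite("pics/w4.png",im[:,:,::-1]); print(s["position"])
print(die(im,d,c,60,[583,191],28))
P=cloud(c,d); hsv=cv2.cvtColor(im,cv2.COLOR_RGB2HSV)
m=(abs(P[...,2]-58)<3)&(hsv[...,1]<80)&(np.hypot(P[...,0]-597,P[...,1]-193)<85)
print(cv2.minAreaRect(P[m][:,:2].astype(np.float32)))
E
```

```text
clock: 12.98
position: [583.4, 190.7, 227.6]
ee_rot: [0.749, -0.663, -0.0, 0.001]
contact_force: [0.5, 0.1, 0.1]
gripper_width: 60.0
grasp_force: 0.0
[588.02942838 192.00627165 238.37299822]
(array([582.02793614, 189.84533076]), np.float64(19.821384737188698), np.float64(-85.58463327628552), array([[ -94.2,   -2.3],
       [ -94.8,   -3.2],
       [ -92.1,   -4.4],
       [ -88.5,   -4.5],
       [ -84.8,   -3.6],
       [ -81.4,   -3.6],
       [ -77.7,   -4.5],
       [ -74.1,   -4.4],
       [ -71.4,   -3.2],
       [ -69. ,   -2.1],
       [-178.2,   -1.6]]))
((594.1521606445312, 192.1410369873047), (120.2285385131836, 82.20098876953125), 7.404389381408691)
```

View pics/w4.png

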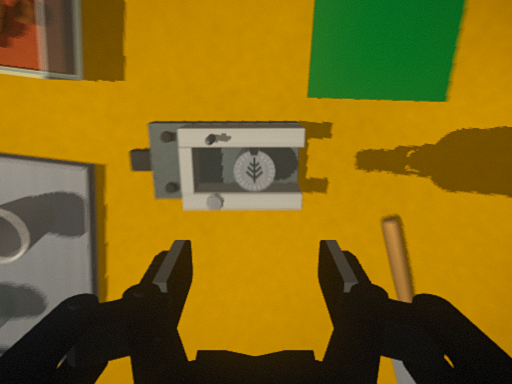

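The picture shows the die upright in the channel at (254,170), notch up at about -82° (wanted -83°) and roughly 40 mm short of home. Next I close the fingers behind it and push.

```bash
python3 -m creep '{"translation":[[-1.5,-0.2,0],[-3.5,-0.4,0],[-4.4,-0.5,-3],[-4.4,-0.5,-7],[-4.4,-0.5,-11],[-4.4,-0.5,-14.5],[-4.4,-0.5,-17.5],[-4.4,-0.5,-19.5]],"delta_rot":[[0,0,0],[0,0,0],[0,0,0],[0,0,0],[0,0,0],[0,0,0],[0,0,0],[0,0,0]],"hand":[4,2,0,0,0,0,0,0]}' && python3 -m creep '{"translation":[[0.3,0.04,0],[0.7,0.08,0],[1.1,0.13,0],[1.5,0.18,0],[1.8,0.22,0],[2.1,0.25,0],[2.4,0.29,0],[2.7,0.33,0]],"delta_rot":[[0,0,0],[0,0,0],[0,0,0],[0,0,0],[0,0,0],[0,0,0],[0,0,0],[0,0,0]],"hand":[0,0,0,0,0,0,0,0]}'
```

```text
clock: 14.02
position: [539.5, 185.7, 29.9]
ee_rot: [0.749, -0.663, -0.0, 0.001]
contact_force: [0.4, 0.2, 0.1]
gripper_width: 0.1
grasp_force: 0.0
clock: 15.02
position: [565.4, 188.6, 32.3]
ee_rot: [0.749, -0.663, -0.001, 0.002]
contact_force: [-5.7, -0.5, 5.8]
gripper_width: 0.3
grasp_force: 3.3
```

```bash
python3 -m creep '{"translation":[[0.3,0.04,0],[0.5,0.06,0],[0.7,0.08,0],[0.9,0.11,0],[1.1,0.13,0],[1.3,0.16,0],[1.5,0.18,0],[1.6,0.19,0]],"delta_rot":[[0,0,0],[0,0,0],[0,0,0],[0,0,0],[0,0,0],[0,0,0],[0,0,0],[0,0,0]],"hand":[0,0,0,0,0,0,0,0]}'
python3 -m creep '{"translation":[[0.1,0.01,0],[0.2,0.02,0],[0.3,0.04,0],[0.4,0.05,0]],"delta_rot":[[0,0,0],[0,0,0],[0,0,0],[0,0,0]],"hand":[0,0,0,0]}'
```

```text
clock: 16.02
position: [581.5, 190.5, 32.4]
ee_rot: [0.749, -0.663, -0.001, 0.001]
contact_force: [-6.3, -1.2, 5.2]
gripper_width: -0.1
grasp_force: 3.2
clock: 16.52
position: [585.4, 191.0, 32.4]
ee_rot: [0.749, -0.663, -0.001, 0.001]
contact_force: [-6.4, -0.9, 5.6]
gripper_width: -0.0
grasp_force: 3.1
```

```bash
python3 -m creep '{"translation":[[0.1,0.01,0],[0.2,0.02,0],[0.3,0.04,0]],"delta_rot":[[0,0,0],[0,0,0],[0,0,0]],"hand":[0,0,0]}'
python3 -m creep '{"translation":[[0.1,0.01,0],[0.2,0.02,0],[0.2,0.02,0]],"delta_rot":[[0,0,0],[0,0,0],[0,0,0]],"hand":[0,0,0]}'
```

```text
clock: 16.9
position: [588.4, 191.4, 32.4]
ee_rot: [0.749, -0.663, -0.001, 0.002]
contact_force: [-5.9, -0.8, 5.7]
gripper_width: 0.2
grasp_force: 3.1
clock: 17.27
position: [590.6, 191.7, 32.4]
ee_rot: [0.749, -0.663, -0.001, 0.001]
contact_force: [-5.1, 0.1, 5.0]
gripper_width: -0.1
grasp_force: 2.8
```

```bash
python3 -m creep '{"translation":[[0.1,0.01,0],[0.2,0.02,0],[0.2,0.02,0]],"delta_rot":[[0,0,0],[0,0,0],[0,0,0]],"hand":[0,0,0]}'
python3 -m creep '{"translation":[[0.1,0.01,0],[0.2,0.02,0],[0.2,0.02,0]],"delta_rot":[[0,0,0],[0,0,0],[0,0,0]],"hand":[0,0,0]}'
```

```text
clock: 17.65
position: [590.8, 191.6, 32.4]
ee_rot: [0.749, -0.663, -0.002, 0.003]
contact_force: [-11.2, -0.2, 8.6]
gripper_width: -0.2
grasp_force: 5.3
clock: 18.02
position: [590.9, 191.5, 32.4]
ee_rot: [0.749, -0.663, -0.003, 0.005]
contact_force: [-16.1, 0.5, 12.1]
gripper_width: -0.0
grasp_force: 7.8
```

```bash
python3 - <<'E'
from h import *
for n in ("scene","side"):
    im,d,c=shot(n); print(n,die(im,d,c,60,[620,196],26)[:3])
    cv2.imwrite(f"pics/{n}5.png",im[:,:,::-1])
im=cv2.imread("pics/scene5.png")[120:240,270:430]; b=cv2.imread("pics/side5.png")[220:340,130:290]
cv2.imwrite("pics/both5.png",cv2.resize(np.hstack([im,b]),None,fx=2.5,fy=2.5,interpolation=cv2.INTER_CUBIC))
E
```

```text
scene (array([626.4872461 , 195.17978803]), np.float64(18.774212987071664), np.float64(161.1808438667989))
side (array([621.86372811, 201.10071806]), np.float64(20.090878903887575), np.float64(-100.61090388142986))
```

View pics/both5.png

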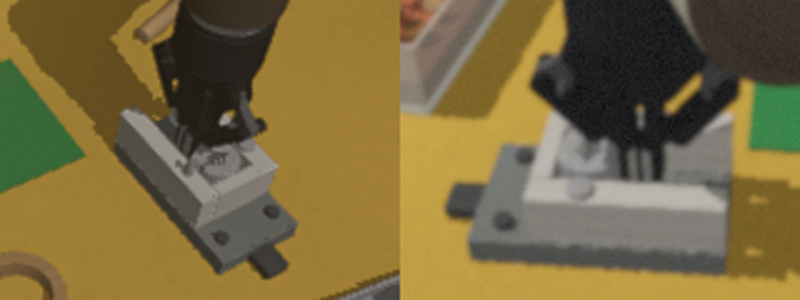

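The picture shows the die against the stop in both views, and the force rose with no further travel, so it is home. I back off and check the notch.

```bash
python3 -m creep '{"translation":[[-0.4,-0.05,0],[-1.2,-0.14,0],[-1.5,-0.18,3],[-1.5,-0.18,8],[-1.5,-0.18,13],[-1.5,-0.18,18],[1,0.12,20],[1,0.12,20]],"delta_rot":[[0,0,0],[0,0,0],[0,0,0],[0,0,0],[0,0,0],[0,0,0],[0,0,0],[0,0,0]],"hand":[0,0,0,0,0,0,0,0]}'
python3 - <<'E'
from h import *
im,d,c=shot("wrist"); print(die(im,d,c,60,[623,195],26))
P=cloud(c,d); hsv=cv2.cvtColor(im,cv2.COLOR_RGB2HSV)
m=(abs(P[...,2]-58)<3)&(hsv[...,1]<80)&(np.hypot(P[...,0]-597,P[...,1]-193)<85)
print(cv2.minAreaRect(P[m][:,:2].astype(np.float32)))
cv2.imwrite("pics/w6.png",cv2.resize(im[100:240,120:340,::-1],None,fx=3,fy=3,interpolation=cv2.INTER_CUBIC))
E
```

```text
clock: 19.12
position: [607.8, 194.5, 233.4]
ee_rot: [0.749, -0.663, 0.001, -0.003]
contact_force: [-0.0, 0.0, -0.6]
gripper_width: -0.1
grasp_force: 0.0
(array([622.47153838, 194.0201542 ]), np.float64(20.14757380598778), np.float64(-81.8228590741464), array([[-22.1,  -1.6],
       [-97.3,  -1.6],
       [-94.9,  -2.8],
       [-95.6,  -3.7],
       [-92.8,  -4.9],
       [-89.1,  -5. ],
       [-85.4,  -5.1],
       [-81.6,  -5.1],
       [-77.9,  -5. ],
       [-74.2,  -4.9],
       [-71.4,  -3.8],
       [-72.2,  -2.8],
       [-72.8,  -1.9]]))
((594.0770874023438, 191.57687377929688), (120.30494689941406, 81.43821716308594), 7.022822856903076)
```

View pics/w6.png

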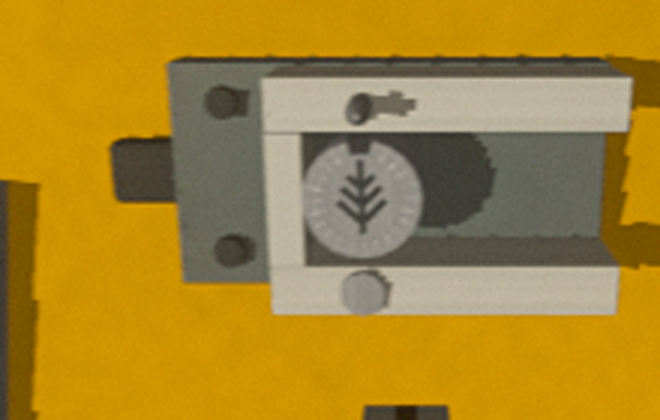

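The die at (362,200) touches the stop, with its notch at (360,143) pointing at the pin (358,107). The notch yaw is about -83.5°, and the shoe wants -83°.

```bash
python3 -c "from bench import job_done; print(job_done())"
```

```text
the job is handed in; nothing more can be done
None
```

The leaf die is loaded and the job handed in at about 19 s: it stands upright in the shoe against the back stop, notch facing the pin within about 1°, and I never touched the other two dies.

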